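# Find the loose bolt and hold its cap open

### The job

One of the three capped bolts on the adaptor plate has come loose: pushed down, it drops a few millimetres and stays down. Tap down on the three in turn, left, middle, right, with the fingers to find it, then lift the loose bolt's hinged cap by its tab to about 45 degrees or more and finish while still holding it open there, so that a colleague can get at the bolt. Leave the tight bolts' caps shut and the spanner, tape roll and clamp block where they lie.

Things in the scene. Friction and masses are not known exactly. Their poses are not given: they have to be found in the camera images.
- plate: fixed aluminium adaptor plate, 86 x 290 x 12 mm, lying flat on the bench, yaw differs from run to run by up to 20 degrees. Origin: centre of its underside; x to the plate's far side, y along its length to the left, z up. It carries three bolts alike in looks, 90 mm apart in a row along y
- place_left (a point): left bolt seat on the plate's top face (plate y = +90 mm), 12 mm above the bench; the axis of whichever bolt sits there passes through it
- place_middle (a point): middle bolt seat, likewise, plate y = 0
- place_right (a point): right bolt seat, likewise, plate y = -90 mm
- bolt_a: one of three capped steel bolts, alike in looks; which sits at which seat differs from run to run. Collar 54 mm across, 6 mm high, fixed to the plate; hex head 43 mm over corners, 16 mm high; on it a hinged round cap 44 mm across, 5 mm thick, upper face 27.5 mm above the origin. Origin: on the bolt's axis on the plate's top face, axes as the plate's.
- tab_a (a point): centre of the flat top of the upright grip tab on bolt_a's cap, moving with it. Tab: 14 mm along x, 12 mm wide along y, stands 24 mm above the cap. Cap shut, this point is 14 mm in front (-x) of the bolt's axis, 51.5 mm above the bolt's origin. Push here to tap the bolt
- hinge_a (a point): hinge line of bolt_a's cap, on the far side: 26 mm behind the bolt's axis along x, 22.5 mm above its origin; sinks with the head; the line runs along y. With the cap shut the tab's top is 40 mm in front of and 29 mm above it
- head_a (a joint): how far bolt_a's head has sunk (m), 0 at the start. A tight bolt does not give when pushed (under 1 mm even at 25 N). The loose one gives way at about 3 N, drops 5 mm with its cap and hinge to a stop and stays down; only a pull of over 20 N would draw it up again
- cap_a (a joint): opening angle of bolt_a's cap in rad: 0 shut, growing as the tab's side rises and swings up and back over the hinge, 1.35 at the stop. The hinge turns freely; let go at any angle, the cap (60 g) falls shut. Its tab drags in pads that do not tilt with it: led round on an arc by an upright gripper, it opens about 0.2 rad less than the arc
- bolt_b: one of three capped steel bolts, alike in looks; which sits at which seat differs from run to run. Collar 54 mm across, 6 mm high, fixed to the plate; hex head 43 mm over corners, 16 mm high; on it a hinged round cap 44 mm across, 5 mm thick, upper face 27.5 mm above the origin. Origin: on the bolt's axis on the plate's top face, axes as the plate's.
- tab_b (a point): centre of the flat top of the upright grip tab on bolt_b's cap, moving with it. Tab: 14 mm along x, 12 mm wide along y, stands 24 mm above the cap. Cap shut, this point is 14 mm in front (-x) of the bolt's axis, 51.5 mm above the bolt's origin. Push here to tap the bolt
- hinge_b (a point): hinge line of bolt_b's cap, on the far side: 26 mm behind the bolt's axis along x, 22.5 mm above its origin; sinks with the head; the line runs along y. With the cap shut the tab's top is 40 mm in front of and 29 mm above it
- head_b (a joint): how far bolt_b's head has sunk (m), 0 at the start. A tight bolt does not give when pushed (under 1 mm even at 25 N). The loose one gives way at about 3 N, drops 5 mm with its cap and hinge to a stop and stays down; only a pull of over 20 N would draw it up again
- cap_b (a joint): opening angle of bolt_b's cap in rad: 0 shut, growing as the tab's side rises and swings up and back over the hinge, 1.35 at the stop. The hinge turns freely; let go at any angle, the cap (60 g) falls shut. Its tab drags in pads that do not tilt with it: led round on an arc by an upright gripper, it opens about 0.2 rad less than the arc
- bolt_c: one of three capped steel bolts, alike in looks; which sits at which seat differs from run to run. Collar 54 mm across, 6 mm high, fixed to the plate; hex head 43 mm over corners, 16 mm high; on it a hinged round cap 44 mm across, 5 mm thick, upper face 27.5 mm above the origin. Origin: on the bolt's axis on the plate's top face, axes as the plate's.
- tab_c (a point): centre of the flat top of the upright grip tab on bolt_c's cap, moving with it. Tab: 14 mm along x, 12 mm wide along y, stands 24 mm above the cap. Cap shut, this point is 14 mm in front (-x) of the bolt's axis, 51.5 mm above the bolt's origin. Push here to tap the bolt
- hinge_c (a point): hinge line of bolt_c's cap, on the far side: 26 mm behind the bolt's axis along x, 22.5 mm above its origin; sinks with the head; the line runs along y. With the cap shut the tab's top is 40 mm in front of and 29 mm above it
- head_c (a joint): how far bolt_c's head has sunk (m), 0 at the start. A tight bolt does not give when pushed (under 1 mm even at 25 N). The loose one gives way at about 3 N, drops 5 mm with its cap and hinge to a stop and stays down; only a pull of over 20 N would draw it up again
- cap_c (a joint): opening angle of bolt_c's cap in rad: 0 shut, growing as the tab's side rises and swings up and back over the hinge, 1.35 at the stop. The hinge turns freely; let go at any angle, the cap (60 g) falls shut. Its tab drags in pads that do not tilt with it: led round on an arc by an upright gripper, it opens about 0.2 rad less than the arc
- spanner_8: loose steel spanner lying in front of the plate, 19 x 98 x 4 mm, origin at the centre of its underside; a bystander
- tape_roll: loose roll of paper tape lying flat to the left of or behind the plate's left end, 54 mm across, 12 mm high, origin at the centre of its underside; a bystander
- holder_block: loose aluminium cross clamp with a thumb screw, 22 x 52 x 22 mm, near the plate's right end, origin at the centre of its underside; a bystander

How it is judged:
By the outcome, as a careful person would: the job done as asked, in the order asked, and still so for the second after the job is handed in, while the arm keeps its last pose, push and grip.
It also fails if it takes over 48 s, if anything falls off the work surface, if the arm or the gripper's body presses on something with over 40 N, if the wrist force passes 120 N, or if a joint passes its speed limit or range.

### The arm

A 7-joint arm with a two-finger parallel gripper is mounted at the origin on a cart in front of the work surface, level with it; the furniture and walls round the work are solid. World frame = base frame: x ahead of the robot, y to its left, z up, the work surface at z = 0. Lengths are in m, angles in rad, forces in N, time in s.
With the tool pointing down it reaches from about 0.425 to 0.875 m from the base axis. Payload 9.9 kg.
Tool frame: the origin (TCP) lies at the very end of the fingers, on their centre line; the grasp point (between the pads) lies 19 mm behind it; z points along the fingers, y is the line along which they close (so a half turn about z gives the same grasp; the last joint's range is limited). The gripper opens to 85 mm and grips with 20 to 120 N. Pads are 22 mm wide; open, the fingers measure 114 mm over their backs; the gripper's body (76 mm by 85 mm) begins 54 mm behind the grasp point. The pads swing forward as they close: fully open they stand 13 mm farther back than shut.
Start: joints at [-0.084, 0.576, 0.025, 1.437, -0.015, 1.129, -0.057], TCP at [0.675, 0, 0.231] pointing down, gripper open.
Joint ranges: [-2.76, 2.76], [-0.34, 2.15], [-1.52, 1.57], [0.19, 2.46], [-1.09, 4.23], [0.17, 1.99], [-2.82, 2.82]. Speed limits (rad/s): [2.22, 2.22, 3.01, 3.01, 3.14, 3.14, 3.14].

### API

Orientations are given as a unit quaternion [x, y, z, w].
In Python, from plant import telemetry, snapshot, workorder, boxes_of gives the robot as it stands.
- The arm moves only by the shell command python3 -m handwheel 'ROWS' [FORCE]. ROWS is a JSON object of lists of equal length, an entry for each row: "linear": the shift along the tool's x, y, z in m, a list of three; "yaw": the turn about the tool's z in degrees; "claw": the finger opening in m, from 0 to 0.0854. In form: {"linear": [[dx, dy, dz], ...], "yaw": [yaw, ...], "claw": [claw, ...]}. A call has 1 to 5 rows; each row is the pose to reach, as a shift and turn from the pose commanded when the call began, along the tool's axes at that moment; what a row does not reach only later rows make up. A row lasts 1/8 s, in which the tool goes at most 62.5 mm and 10.7 degrees, less where a joint would pass 70% of its speed; a pose out of reach is approached as far as the arm can. A call with a gripper value outside its range is refused whole. The fingers move at their own pace and stop on an object; FORCE is the grip in N (left out, the last holds). Time passes only in rows, so rows that repeat a pose let the fingers close. It gives the time, the measured TCP pose, the force, the opening and the grip force at its end, in the units of the state.
- telemetry.sense(): the state, without advancing time (a new reading comes with each control period).
- snapshot(name): name is "scene" or "side" or "wrist"; returns a dict with "img" (420x560x3 uint8, red, green, blue), "fx", "fy", "cx", "cy" (pixels), "distortion" ([k1, k2, p1, p2, k3] as OpenCV has them; the pictures are not rectified), "position" and "attitude" of the camera in the world; the wrist camera has in their place "mount" (4x4, takes a point from camera to tool coordinates, whose origin is the TCP and whose axes are the flange's). Camera axes: x right, y up, looking along -z (the intrinsics and any distortion apply to the point x, -y, -z); pixel columns grow to the right and rows downward; lengths in m; the calibration is good to about 2 mm. A picture is of the moment at which its call begins: read the wrist's pose just before it. There is no depth.
- workorder.job_done(): hands the job in; it is judged then, once.
Trained networks look in the newest picture that a camera, given by its name, has taken for a name from the list of things; names that differ only in an ending like _2 or _b are one class to them, and where a whole thing is asked for, a point or a joint stands for the part that bears it (a point fixed in the world has none). Each returns a list of dicts, best first, with "conf" (0 to 1); they miss things now and then, are a little off and sometimes report something else, mostly with a low value. They report only what shows in the picture. A call takes as long as a camera call.
- boxes_of(camera, thing): "extent" ([left, top, right, bottom] in pixels, round what is visible of it).
The state is a dict: "time": time; "joints": joint angles; "qvel": joint speeds; "tau": joint torques, N m; "position": TCP position; "eef_rot": TCP orientation; "ft_force": force on the tool from outside, world axes, zero at the start; "torque": the same for the moment, N m; "finger_gap": opening from 0.0 (shut) to 1.0 (fully open); "finger_force": force on a finger pad.
Only numpy, scipy, OpenCV 4.12 (cv2) and the standard library are available. Lean on these libraries where they do the work, as an engineer would, in place of code of your own. Each camera call takes 0.05 s, during which the arm holds its last target. There are 200 camera calls.

## Working session

There is one attempt and no reset: what is moved stays moved. The work goes in short steps, Python scripts to look and compute and a shell command to move; the robot and the scene stay as the last step left them, time stands still between calls to the robot, and variables do not carry over. Pictures are saved under pics/ and viewed, at most 10 in all, crops included, and the job is handed in when it is done.

```bash
mkdir -p pics
cat > h.py <<'E'
import numpy as np, cv2
from scipy.spatial.transform import Rotation as R
from plant import telemetry, snapshot, workorder, boxes_of
def campose(s, st=None):
    if 'mount' in s:
        T=np.eye(4);T[:3,:3]=R.from_quat(st['eef_rot']).as_matrix();T[:3,3]=st['position']
        return T@np.array(s['mount'])
    T=np.eye(4);a=np.array(s['attitude'],float)
    T[:3,:3]=a if a.shape==(3,3) else R.from_quat(a).as_matrix()
    T[:3,3]=s['position'];return T
def K(s): return np.array([[s['fx'],0,s['cx']],[0,s['fy'],s['cy']],[0,0,1.]]),np.array(s['distortion'],float)
def onplane(s,T,uv,z):
    k,d=K(s);p=cv2.undistortPoints(np.array([[uv]],float),k,d)[0,0]
    r=T[:3,:3]@np.array([p[0],-p[1],-1]);o=T[:3,3];return o+r*(z-o[2])/r[2]
def proj(s,T,P):
    k,d=K(s);q=(np.atleast_2d(P)-T[:3,3])@T[:3,:3];q=q*[1,-1,-1]
    return cv2.projectPoints(q,np.zeros(3),np.zeros(3),k,d)[0][:,0]
def save(s,n): cv2.imwrite('pics/'+n,s['img'][:,:,::-1])
E
python3 - <<'E'
from h import *
st=telemetry.sense();print(st)
for c in ['scene','wrist']:
    s=snapshot(c);save(s,c+'0.png');print(c,{k:v for k,v in s.items() if k!='img'})
    T=campose(s,st)
    for t in ['plate','bolt_a','tab_a','spanner_8','tape_roll','holder_block']:
        for b in boxes_of(c,t):
            e=b['extent'];print(t,round(b['conf'],2),np.round(e),onplane(s,T,[(e[0]+e[2])/2,(e[1]+e[3])/2],.03).round(3))
E
```

```text
{'time': 0.0, 'joints': array([-0.08380707,  0.57654685,  0.02485722,  1.43789838, -0.01501329,
        1.12897852, -0.05649308]), 'qvel': array([-8.33711665e-04, -1.45803449e-04,  8.72421997e-05, -6.05729065e-04,
        8.73961924e-04, -3.73818103e-04,  1.10343553e-03]), 'tau': array([ 1.10782021e-03, -7.65753937e+01,  2.25157209e+00, -2.85965914e+01,
        1.54639565e-02,  1.25475466e-02,  7.09064329e-05]), 'position': array([6.74558536e-01, 7.81355622e-06, 2.30436428e-01]), 'eef_rot': array([ 7.07095403e-01,  7.07117680e-01, -6.10173054e-04, -5.52532770e-04]), 'ft_force': array([ 0.0445335 , -0.14876073,  0.79522521]), 'torque': array([-0.01786065, -0.01387582, -0.01632531]), 'finger_force': 0.0, 'finger_gap': 0.9999771397206269}
scene {'fx': 439.65951582123586, 'fy': 439.65951582123586, 'cx': 280.86370766319664, 'cy': 206.7778907152115, 'distortion': array([-0.14521796,  0.        ,  0.        ,  0.        ,  0.        ]), 'position': array([ 0.03538627, -0.4864329 ,  0.81861592]), 'attitude': array([ 0.36139824, -0.13295442, -0.34001534,  0.85796504])}
plate 0.79 [244. 192. 3
[... 1091 characters left out ...]
,  2.63416317e-01, -9.64682189e-01,
        -1.42257562e-01],
       [ 0.00000000e+00,  0.00000000e+00,  0.00000000e+00,
         1.00000000e+00]])}
plate 0.77 [ 90.   1. 207. 267.] [0.542 0.057 0.03 ]
bolt_a 0.96 [108.  13. 181.  74.] [0.546 0.14  0.03 ]
bolt_a 0.9 [ 98. 112. 167. 161.] [0.526 0.054 0.03 ]
bolt_a 0.8 [ 87. 195. 150. 237.] [ 0.501 -0.029  0.03 ]
bolt_a 0.68 [ 87. 200. 146. 244.] [ 0.498 -0.035  0.03 ]
tab_a 0.68 [ 86. 204. 151. 242.] [ 0.501 -0.037  0.03 ]
tab_a 0.62 [108.  17. 180.  67.] [0.546 0.142 0.03 ]
tab_a 0.57 [ 95. 114. 162. 160.] [0.522 0.053 0.03 ]
spanner_8 0.57 [ 43.  65.  86. 151.] [0.46  0.083 0.03 ]
holder_block 0.73 [100. 110. 167. 161.] [0.527 0.055 0.03 ]
```

View pics/wrist0.png

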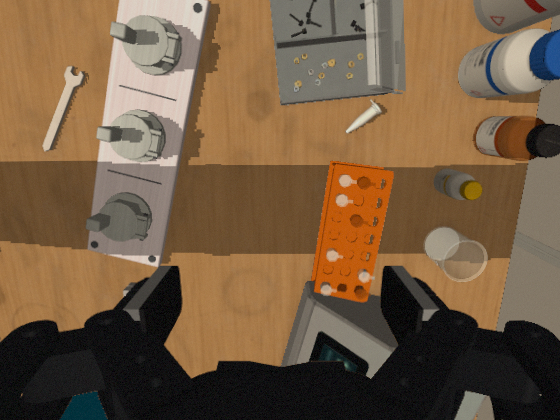

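View pics/scene0.png

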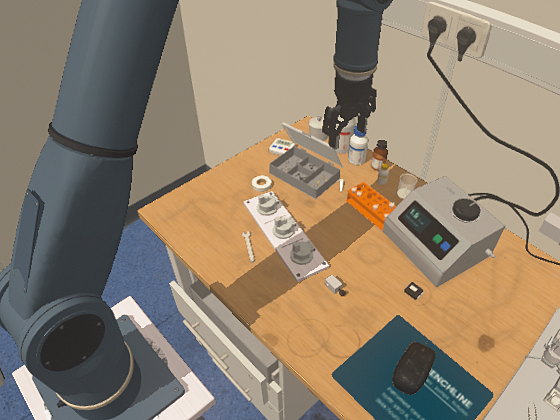

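The wrist view shows the three tabs on the left of their caps: tab tops near (119,31), (104,133) and (95,221). Plate edges run up and to the right, with the spanner at the left (65,108). The scene view agrees, with the tape behind the plate's left end and the clamp by the right end.

```bash
cat >> h.py <<'E'
def tool(st,P):
    Rm=R.from_quat(st['eef_rot']).as_matrix();return (Rm.T@(np.array(P)-st['position'])).round(4)
from scipy.optimize import least_squares
def seats(v):  # x,y,yaw -> left,middle,right seat, tabs, Rp
    Rp=R.from_euler('z',v[2]).as_matrix();o=np.array([v[0],v[1],.012])
    return [o+Rp@[0,y,0] for y in (.09,0,-.09)],[o+Rp@[-.014,y,.0515] for y in (.09,0,-.09)],Rp
E
python3 - <<'E'
from h import *
st=telemetry.sense();s=snapshot('wrist');T=campose(s,st)
uv=np.array([[119,31],[104,133],[95,221]],float)
f=least_squares(lambda v:(proj(s,T,seats(v)[1])-uv).ravel(),[.52,.05,-.26]);print(f.x,f.fun)
for i in seats(f.x)[1]: print(i.round(4),tool(st,i))
k=s['img'].copy()
for p in proj(s,T,seats(f.x)[0]): print(p)
E
```

```text
[ 0.52948728  0.05492225 -0.2586869 ] [ 0.31052121 -2.84718732  0.90978475  0.1179167  -1.41908625  3.63296405]
[0.539  0.1455 0.0635] [ 0.1455 -0.136   0.1678]
[0.516  0.0585 0.0635] [ 0.0585 -0.159   0.1678]
[ 0.4929 -0.0285  0.0635] [-0.0285 -0.1821  0.1678]
[156.8885211   45.66873017]
[142.35252403 134.96220499]
[130.16706829 214.31872979]
```

```bash
python3 -m handwheel '{"linear":[[0.03,-0.03,0.01],[0.06,-0.06,0.02],[0.09,-0.09,0.03],[0.12,-0.12,0.04],[0.145,-0.136,0.05]],"yaw":[-10,-20,-30,-40,-50],"claw":[0,0,0,0,0]}' 30
python3 -m handwheel '{"linear":[[0,0,0.01],[0,0,0.02],[0,0,0.03],[0,0,0.03],[0,0,0.03]],"yaw":[-10,-20,-25,-25,-25],"claw":[0,0,0,0,0]}'
python3 - <<'E'
from h import *
st=telemetry.sense();s=snapshot('wrist');T=campose(s,st);save(s,'w1.png');print(st['position'],st['eef_rot'],st['finger_gap'])
for b in boxes_of('wrist','tab_a'):print(b)
v=[.5295,.0549,-.2587];print(proj(s,T,seats(v)[1]))
E
```

```text
time: 1.38
position: [0.5376, 0.1462, 0.1814]
eef_rot: [0.339, 0.941, 0.0, 0.0]
ft_force: [0.6, -0.9, 0.3]
finger_gap: -0.0
finger_force: 0.0
time: 2.0
position: [0.5392, 0.145, 0.1517]
eef_rot: [0.132, 0.991, 0.0, 0.0]
ft_force: [0.1, -0.1, 0.1]
finger_gap: -0.0
finger_force: 0.0
[0.53923526 0.14503964 0.15167434] [1.31605992e-01 9.91302081e-01 1.00175182e-04 1.93637315e-04] -0.00021214535541950124
{'extent': [139.0, 196.6, 194.8, 258.0], 'conf': 0.8}
{'extent': [8.3, 161.8, 344.3, 263.0], 'conf': 0.7}
{'extent': [27.6, 198.3, 87.6, 258.9], 'conf': 0.64}
{'extent': [251.4, 198.7, 306.0, 251.9], 'conf': 0.6}
[[280.71586636 217.85789708]
 [155.29844093 218.38758706]
 [ 34.06809569 218.86205226]]
```

View pics/w1.png

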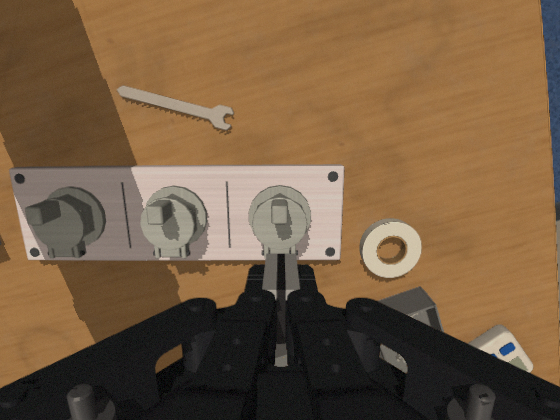

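The three tabs show near (279,211), (160,213) and (42,213), the hinges lie below in the image (plate far side), and the tape roll is at (391,249). My prediction is off by up to about 8 px, so I'll refine on a zoomed crop.

Run:
```python
import cv2
a=cv2.imread('pics/w1.png');c=[cv2.resize(a[190:235,x:x+45],None,fx=5.9,fy=5.9,interpolation=2) for x in (20,138,256)]
c=cv2.convertScaleAbs(cv2.hconcat(c),alpha=1.3);cv2.imwrite('pics/w1c.png',c);print(c.shape)
```

```text
(266, 798, 3)
```

View pics/w1c.png

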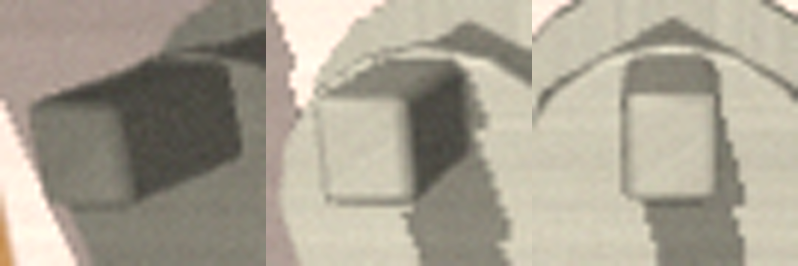

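The crop shows top-face centres at about left (279.5,215), middle (154.8,215) and right (33.9,215.7), so the estimate is about 2 mm off.

Run:
```python
from h import *
st=telemetry.sense();s=snapshot('wrist');T=campose(s,st)
uv=np.array([[279.5,215],[154.8,215],[33.9,215.7]],float)
f=least_squares(lambda v:(proj(s,T,seats(v)[1])-uv).ravel(),[.52,.05,-.26]);print(f.x,f.fun)
for i in seats(f.x)[1]: print(i.round(4),tool(st,i))
```

```text
[ 0.5273438   0.05528752 -0.25883579] [ 0.82396523 -0.14052585 -0.14856962  0.29190423 -0.72555589  0.00518195]
[0.5368 0.1459 0.0635] [0.0026 0.0001 0.0883]
[0.5138 0.0589 0.0635] [ 0.0022 -0.0899  0.0883]
[ 0.4908 -0.0281  0.0635] [ 0.0018 -0.1799  0.0882]
```

```bash
python3 -m handwheel '{"linear":[[0.002,0,0.03],[0.002,0,0.06],[0.002,0,0.08],[0.002,0,0.084],[0.002,0,0.084]],"yaw":[0,0,0,0,0],"claw":[0,0,0,0,0]}' 
python3 -m handwheel '{"linear":[[0,0,0.0015],[0,0,0.003],[0,0,0.0045],[0,0,0.006],[0,0,0.006]],"yaw":[0,0,0,0,0],"claw":[0,0,0,0,0]}'
```

```text
time: 2.78
position: [0.5373, 0.1457, 0.0678]
eef_rot: [0.131, 0.991, 0.0, 0.0]
ft_force: [0.2, -1.1, -0.0]
finger_gap: 0.001
finger_force: 0.0
time: 3.4
position: [0.5372, 0.1457, 0.0627]
eef_rot: [0.131, 0.991, 0.0, 0.001]
ft_force: [-4.8, -1.3, 17.4]
finger_gap: 0.001
finger_force: 8.6
```

Left holds at 17 N, so it is tight. Next is the middle.

```bash
python3 -m handwheel '{"linear":[[0,0,-0.02],[0,-0.04,-0.02],[0,-0.09,-0.02],[0,-0.09,-0.008],[0,-0.09,-0.006]],"yaw":[0,0,0,0,0],"claw":[0,0,0,0,0]}' 
python3 -m handwheel '{"linear":[[0,0,0.0015],[0,0,0.003],[0,0,0.0045],[0,0,0.006],[0,0,0.006]],"yaw":[0,0,0,0,0],"claw":[0,0,0,0,0]}'
```

```text
time: 4.03
position: [0.5137, 0.0588, 0.0668]
eef_rot: [0.131, 0.991, 0.0, -0.0]
ft_force: [0.0, -0.4, -0.4]
finger_gap: -0.002
finger_force: 0.0
time: 4.65
position: [0.5139, 0.0595, 0.0626]
eef_rot: [0.13, 0.992, 0.0, 0.001]
ft_force: [-4.5, 1.1, 19.1]
finger_gap: 0.001
finger_force: 9.6
```

Middle is tight too. The right is still to be tapped.

```bash
python3 -m handwheel '{"linear":[[0,0,-0.02],[0,-0.04,-0.02],[0,-0.09,-0.02],[0,-0.09,-0.008],[0,-0.09,-0.006]],"yaw":[0,0,0,0,0],"claw":[0,0,0,0,0]}' 
python3 -m handwheel '{"linear":[[0,0,0.0015],[0,0,0.003],[0,0,0.0045],[0,0,0.006],[0,0,0.006]],"yaw":[0,0,0,0,0],"claw":[0,0,0,0,0]}'
```

```text
time: 5.28
position: [0.4904, -0.028, 0.0668]
eef_rot: [0.131, 0.991, 0.0, -0.0]
ft_force: [0.2, 0.7, 0.7]
finger_gap: 0.001
finger_force: 0.0
time: 5.9
position: [0.4906, -0.0281, 0.0613]
eef_rot: [0.13, 0.991, 0.0, 0.0]
ft_force: [0.3, 0.4, 0.6]
finger_gap: 0.002
finger_force: 0.4
```

```bash
python3 -m handwheel '{"linear":[[0,0,0.001],[0,0,0.002],[0,0,0.003],[0,0,0.004],[0,0,0.004]],"yaw":[0,0,0,0,0],"claw":[0,0,0,0,0]}'
```

```text
time: 6.52
position: [0.4905, -0.0282, 0.0581]
eef_rot: [0.13, 0.991, -0.0, 0.0]
ft_force: [-4.3, 1.7, 18.0]
finger_gap: 0.001
finger_force: 9.1
```

Right drops 5 mm to a stop (about 18 N), so it is the loose one. Now lift, open slightly, straddle the tab and grip lightly.

```bash
python3 -m handwheel '{"linear":[[0,0,-0.02],[0,0,-0.02],[0,0,-0.02],[0,0,-0.02],[0,0,-0.02]],"yaw":[0,0,0,0,0],"claw":[0.036,0.036,0.036,0.036,0.036]}' 20
python3 -m handwheel '{"linear":[[0,0,0.01],[0,0,0.02],[0,0,0.03],[0,0,0.0345],[0,0,0.0345]],"yaw":[0,0,0,0,0],"claw":[0.036,0.036,0.036,0.036,0.036]}'
python3 -m handwheel '{"linear":[[0,0,0],[0,0,0],[0,0,0],[0,0,0],[0,0,0]],"yaw":[0,0,0,0,0],"claw":[0.008,0.004,0.004,0.004,0.004]}' 20
python3 - <<'E'
from h import *
s=snapshot('wrist');save(s,'w2.png')
E
```

```text
time: 7.15
position: [0.4902, -0.0284, 0.0768]
eef_rot: [0.131, 0.991, -0.0, -0.0]
ft_force: [0.5, -0.6, 0.1]
finger_gap: 0.417
finger_force: 0.0
time: 7.78
position: [0.4902, -0.0283, 0.0423]
eef_rot: [0.13, 0.991, -0.0, -0.0]
ft_force: [0.1, -0.4, 0.2]
finger_gap: 0.421
finger_force: 0.0
time: 8.4
position: [0.4904, -0.0289, 0.0431]
eef_rot: [0.131, 0.991, -0.0, 0.0]
ft_force: [-1.8, -4.7, 5.5]
finger_gap: 0.134
finger_force: 23.4
```

View pics/w2.png

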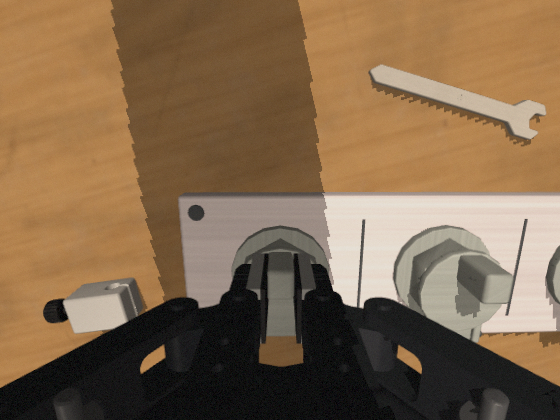

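The tab is held (gap 11.4 mm) between the pads in the centre of the picture near (280,280), and the clamp block and spanner are untouched. Now the arc.

```bash
python3 -m handwheel '{"linear":[[-0.003,0,-0.005],[-0.0065,0,-0.0093],[-0.0103,0,-0.0132],[-0.0147,0,-0.0167],[-0.0147,0,-0.0167]],"yaw":[0,0,0,0,0],"claw":[0.004,0.004,0.004,0.004,0.004]}' 20
```

```text
time: 9.07
position: [0.5044, -0.0326, 0.0596]
eef_rot: [0.131, 0.991, -0.0, -0.0]
ft_force: [-2.3, -5.7, -3.1]
finger_gap: 0.137
finger_force: 21.2
```

```bash
python3 -m handwheel '{"linear":[[-0.005,0,-0.0028],[-0.010,0,-0.005],[-0.0154,0,-0.0066],[-0.021,0,-0.0075],[-0.021,0,-0.0075]],"yaw":[0,0,0,0,0],"claw":[0.004,0.004,0.004,0.004,0.004]}' 20
```

```text
time: 9.7
position: [0.5245, -0.0379, 0.0671]
eef_rot: [0.131, 0.991, -0.0, -0.001]
ft_force: [-4.1, -4.6, 0.6]
finger_gap: 0.134
finger_force: 20.9
```

```bash
python3 -m handwheel '{"linear":[[-0.006,0,0],[-0.0115,0,0.0003],[-0.014,0,0.0008],[-0.014,0,0.0008],[-0.014,0,0.0008]],"yaw":[0,0,0,0,0],"claw":[0.004,0.004,0.004,0.004,0.004]}' 20
python3 - <<'E'
from h import *
for c in ['side','wrist']:
    s=snapshot(c);save(s,c+'3.png')
    if c=='side':
        T=campose(s);v=[.5273,.0553,-.2588];p=seats(v)[0][2];print(proj(s,T,[p]))
        q=proj(s,T,[p])[0].astype(int);x,y=np.clip(q-[70,60],0,None)
        cv2.imwrite('pics/sc.png',cv2.resize(s['img'][y:y+100,x:x+130,::-1],None,fx=6,fy=6))
E
```

```text
time: 10.32
position: [0.5383, -0.0415, 0.0667]
eef_rot: [0.131, 0.991, -0.0, -0.0]
ft_force: [-2.8, -5.0, 2.8]
finger_gap: 0.137
finger_force: 20.6
[[289.58278645 290.90946718]]
```

View pics/sc.png

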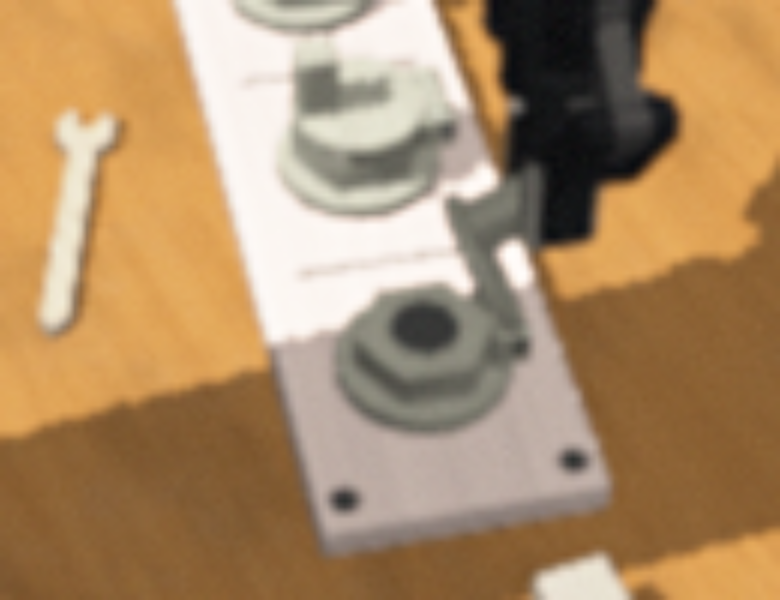

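View pics/wrist3.png

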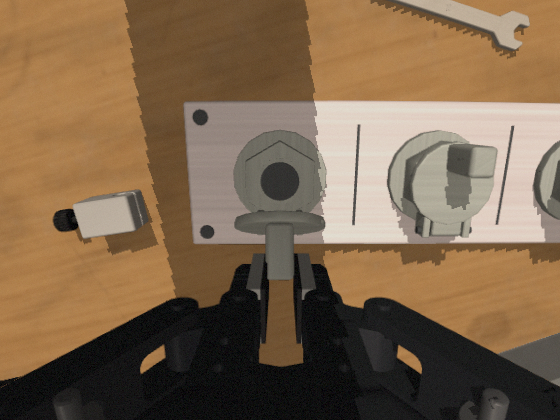

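The cap stands clearly open past 45° (roughly 65°), with the hex socket exposed at (280,180). Its tab is gripped at (280,265) with a steady 20 N, the other caps are shut and the bystanders lie unmoved.

```bash
python3 -c "
from plant import workorder;print(workorder.job_done())"
```

```text
the job is handed in; nothing more can be done
None
```

I tapped left, middle and right in turn: the right bolt is the loose one (it dropped about 5 mm to its stop), and I handed the job in with the gripper still holding its cap open at roughly 65°, judged by eye from the pictures.

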